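# Start the glass divider's clamp screw square

### The job

The clamp screw of the glass divider has only been dropped loosely into its hole and leans. Take the T-handle socket driver from its cup, push it squarely and gently onto that screw's hex head, in line with the hole, and only then turn the screw in clockwise by about 60 degrees without letting it lean. Then lift the driver off, stand it back upright in its cup and let go, leaving the cakes and the price tag alone.

Things in the scene. Friction and masses are not known exactly. Their poses are not given: they have to be found in the camera images.
- shoe: Shoe of the glass divider, fixed: base plate 200 x 130 x 8 mm, origin on the counter. A glass pane 200 long (x), 10 thick, top at 140 mm, stands at its y = +58 mm in a rail 42 mm high. Two bosses of 42 mm diameter at x = -50 mm (loose screw) and +50 mm (a screw already tight: leave it), y about -20 mm; both lean 10 degrees from vertical to the shoe's -y, away from the glass.
- hole (a point): Mouth of the loose screw's threaded hole, in the middle of the top of the x = -50 mm boss, 45 mm above the counter. Its z axis is the hole's axis, pointing out, 10 degrees from the vertical; the screw must go in along it.
- screw: Loose hex-head screw, origin at the hole mouth, z along its own axis; it does not turn with the screwing. At the start it leans up to about 6 degrees from the hole axis, any way, pivoting at the mouth; weakly sprung towards the axis, with friction (1 to 2 N sideways on the head moves it). Which way the flats of the hexagon face is not told: look or feel for it (every 60 degrees is alike).
- screw_top (a point): Middle of the flat top of the loose screw's head, on the screw's axis, 30 mm out from the hole mouth; z is the screw's axis. Head 20 mm across flats (23 over corners), 14 mm high, its top 3 mm tapering to a hexagon 15 mm across flats; below the head a 12 mm shank.
- screw_turn (a joint): Turn of the loose screw, rad: 0 at the start, grows clockwise seen from above (screwing in); it goes in 0.64 mm per rad, and takes about 0.08 N m to turn. More than 25 N between driver and screw, in pressing or in turning, spoils it.
- driver: T-handle socket driver, 0.22 kg, 115 mm tall, upright in the cup. Origin at the middle of its foot, z up the shank, x along the bar. Socket 31 mm across flats outside, 22 high, open below: hexagon 21.2 mm across flats, 13 deep, mouth flared, two flats square to x. It slips over the head within about 6 degrees of the matching angle; else it stops on the head's corners 5 to 10 mm short of home.
- driver_grip (a point): Middle of the driver's black handle bar, 104 mm above its foot. The bar is 86 mm long (x), 18 mm wide (y), 22 mm high: grip it across y.
- driver_seat (a point): Middle of the floor of the driver's socket, 13 mm above its foot; it meets the top of the screw head when the driver is home.
- cup: Black cup for the driver, fixed to the counter on a 90 mm square plate: origin on the counter under its middle, bore 45 mm diameter widening at the mouth, floor 6 mm and rim 38 mm above the counter. The driver's foot stands on its floor.
- fig_loaf: Brown loaf cake in a paper boat 85 x 150 mm, 53 mm high, on the black tray; leave alone. Origin under its middle.
- choc_loaf: Dark loaf cake in a paper boat 85 x 150 mm, 53 mm high, on the black tray; leave alone. Origin under its middle.
- tag_stand: Price tag stand: brass disc 52 mm diameter, stem and blank card, 96 mm high; leave alone. Origin under its disc.
Things that resemble listed ones, but are neither listed nor needed, are in the scene too. Leave any orange look-alike of the driver alone.

How it is judged (in metres and radians):
On the way, in this order (a step that is already met when the one before it is completed fails the run):
1. the driver is pushed home on the loose screw's head, in line with the hole (driver within 5 degrees, screw within 4), before the screw has been turned (distance between driver_seat and screw_top below 0.004 m and angle between the z axis of driver and the z axis of hole, either way round below 0.09 rad and angle between the z axis of screw_top and the z axis of hole, either way round below 0.065 rad and value of joint screw_turn below 0.12 rad), for 0.2 s.
2. the driver, still home on the head, has turned the screw in by at least 40 degrees (value of joint screw_turn above 0.7 rad and distance between driver_seat and screw_top below 0.006 m), for 0.2 s.
At the end, for the whole second after the job is handed in: the screw has been turned in by 40 to 100 degrees and stands within 4 degrees of the hole's axis; the driver stands at rest upright (within 4 degrees) on the floor of its cup, within 10 mm of its middle and 5 mm of its floor, released (value of joint screw_turn between 0.7 and 1.75 rad and angle between the z axis of screw_top and the z axis of hole, either way round below 0.075 rad and horizontal distance between driver and cup below 0.01 m and z of driver in the frame of cup below 0.011 m and angle between driver's own z axis and vertical below 0.07 rad and linear speed of driver below 0.02 m/s); the robot touches nothing.
It fails at once if the screw is cross-threaded: turned in more than 9 degrees while it leans more than 4.5 degrees from the hole's axis (value of joint screw_turn above 0.16 rad and angle between the z axis of screw_top and the z axis of hole, either way round above 0.08 rad).
It fails at once if the driver is pressed or forced on the loose screw with more than 25 N (contact force between driver and screw above 25 N).
It fails at once if a cake or the price tag is moved more than 15 mm (distance of any of fig_loaf, choc_loaf, tag_stand from where it was at the start of the episode above 0.015 m).
It also fails if it takes over 72 s, if anything falls off the work surface, if the arm or the gripper's body presses on something with over 40 N, if the wrist force passes 120 N, or if a joint passes its speed limit or range.

### The arm

A 6-joint arm with a two-finger parallel gripper is mounted at the origin on the work surface. World frame = base frame: x ahead of the robot, y to its left, z up, the work surface at z = 0. Lengths are in mm, angles in rad, forces in N, time in s.
With the tool pointing down it reaches from about 275 to 750 mm from the base axis. Payload 10.2 kg.
Tool frame: the origin (TCP) lies on the front face of the gripper's body, between the roots of the fingers; the fingertips stand 73 mm ahead of it and the grasp point (between the pads) lies 54 mm ahead of it; z points along the fingers, y is the line along which they close (so a half turn about z gives the same grasp; the last joint's range is limited). The gripper opens to 85 mm and grips with 20 to 120 N. Pads are 22 mm wide; open, the fingers measure 114 mm over their backs; the gripper's body (76 mm by 85 mm) begins 54 mm behind the grasp point. The pads swing forward as they close: fully open they stand 13 mm farther back than shut.
Start: joints at [-1.468, 0.313, 1.498, -0, 1.331, -0.223], TCP at [168.022, -497.393, 303.894] pointing down, gripper open.
Joint ranges: [-2.94, 2.94], [-0.97, 2.17], [0.19, 2.56], [-1.23, 4.37], [0.02, 3.11], [-2.88, 2.88]. Speed limits (rad/s): [2.39, 2.39, 3.01, 3.14, 3.14, 3.14].

### API

Orientations are given as a unit quaternion [w, x, y, z].
In Python, from rig import * gives the robot as it stands.
- The arm moves only by the tool step_arm, never from a script. Its argument "plan" is a list of rows, each an object with "offset": the shift along the tool's x, y, z in cm, a list of three; "rot": the turn, a rotation vector about the tool's x, y, z in degrees, a list of three; "gripper": the finger opening in cm, from 0 to 8.54. In form: [{"offset": [x, y, z], "rot": [wx, wy, wz], "gripper": gripper}, ...]. A call has 1 to 12 rows; each row is the pose to reach, as a shift and turn from the pose commanded when the call began, along the tool's axes at that moment; what a row does not reach only later rows make up. A row lasts 1/10 s, in which the tool goes at most 50 mm and 8.59 degrees, less where a joint would pass 70% of its speed; a pose out of reach is approached as far as the arm can. A call with a gripper value outside its range is refused whole. The fingers move at their own pace and stop on an object; "squeeze" is the grip in N (left out, the last holds). Time passes only in rows, so rows that repeat a pose let the fingers close. It gives the time, the measured TCP pose, the force, the opening and the grip force at its end, in the units of the state.
- sense(): the state, without advancing time (a new reading comes with each control period).
- capture(name): name is "scene" or "top" or "wrist"; returns a dict with "color" (384x512x3 uint8, red, green, blue), "depth" (384x512 float32, mm along the optical axis (not along the pixel's ray), 0 where there is no reading), "vertical_fov" (degrees; the focal length in pixels is half the picture's height over the tangent of half this angle, whatever the lens; pixels are square), "cx", "cy" (the principal point, pixels), "rvec" (rotation vector, rad) and "tvec" (3), from world to camera coordinates, as OpenCV has them; the wrist camera has in their place "mount" (4x4, takes a point from camera to tool coordinates, whose origin is the TCP and whose axes are the flange's). Camera axes: x right, y down, z forward; pixel columns grow to the right and rows downward; lengths in mm; the calibration is good to about 2 mm. A picture is of the moment at which its call begins: read the wrist's pose just before it.
- finish_job(): hands the job in; it is judged then, once.
The state is a dict: "time_s": time; "joints": joint angles; "dq": joint speeds; "tau": joint torques, N m; "eef_pos": TCP position; "ee_rot": TCP orientation; "force": force on the tool from outside, world axes, zero at the start; "wrist_torque": the same for the moment, N m; "grip_width": opening from 0.0 (shut) to 1.0 (fully open); "grip_force": force on a finger pad.
Only numpy, scipy, OpenCV 4.12 (cv2) and the standard library are available. Lean on these libraries where they do the work, as an engineer would, in place of code of your own. Each camera call takes 0.05 s, during which the arm holds its last target. There are 200 camera calls.

## Working session

There is one attempt and no reset: what is moved stays moved. The work goes in short steps, Python scripts to look and compute and a tool call to move; the robot and the scene stay as the last step left them, time stands still between calls to the robot, and variables do not carry over. Pictures are saved under pics/ and viewed, at most 10 in all, crops included, and the job is handed in when it is done.

Besides the shell and the picture viewer there is one more tool, called after "Emit:" by a JSON object that holds its "api" and its "payload", one argument or row to a line. step_arm: Moves the arm, as the interface text tells. Its arguments: {"type":"object","properties":{"plan":{"type":"array"},"squeeze":{"type":"number"}},"required":["plan"]}

```bash
ls; mkdir -p pics
cat > h.py <<'E'
from rig import *
import numpy as np, cv2
from scipy.spatial.transform import Rotation as R
def q2R(q): return R.from_quat([q[1],q[2],q[3],q[0]])
def cam(name):
    s=sense(); c=capture(name); h,w=c["depth"].shape
    f=h/2/np.tan(np.radians(c["vertical_fov"])/2)
    if "mount" in c:
        m=np.array(c["mount"]); Rt=q2R(s["ee_rot"]).as_matrix()
        A=Rt@m[:3,:3]; t=Rt@m[:3,3]+np.array(s["eef_pos"])
    else:
        Rc=cv2.Rodrigues(np.array(c["rvec"],float))[0]; A=Rc.T; t=-Rc.T@np.array(c["tvec"],float).ravel()
    c.update(f=f,A=A,t=t)
    v,u=np.mgrid[:h,:w]; d=c["depth"]
    p=np.stack([(u-c["cx"])/f*d,(v-c["cy"])/f*d,d],-1)
    c["P"]=p@A.T+t; c["P"][d==0]=np.nan
    return c
def proj(c,X):
    x=(np.asarray(X,float)-c["t"])@c["A"]; return np.stack([x[...,0]/x[...,2]*c["f"]+c["cx"],x[...,1]/x[...,2]*c["f"]+c["cy"]],-1)
def save(n,img): cv2.imwrite(n,cv2.cvtColor(img,cv2.COLOR_RGB2BGR))
E
python3 - <<'E'
from h import *
import pickle
print(sense())
for n in("scene","top"):
    c=cam(n); save(f"pics/{n}0.png",cv2.resize(c["color"],(800,600),interpolation=cv2.INTER_CUBIC)); pickle.dump(c,open(n+".pkl","wb")); print(n,c["t"],c["f"],c["cx"],c["cy"])
E
```

```text
pics
{'time_s': 0.0, 'joints': array([-1.46837219e+00,  3.13405976e-01,  1.49845238e+00,  1.30074305e-05,
        1.33100415e+00, -2.23397549e-01]), 'dq': array([-0.00036308, -0.00072692,  0.00020573,  0.00045431, -0.00055924,
       -0.00037209]), 'tau': array([ 2.30512727e-03, -4.12254667e+01, -2.59751487e+01, -2.97939005e-05,
        4.03675731e-03,  4.57920251e-06]), 'eef_pos': array([ 168.0194845 , -497.20328283,  303.35179034]), 'ee_rot': array([-6.33380129e-04,  9.86759403e-01,  1.62189632e-01,  4.46860847e-05]), 'force': array([-0.12347414, -0.59094193, -0.48548848]), 'wrist_torque': array([0.00912944, 0.06440478, 0.0200333 ]), 'grip_force': 0.0, 'grip_width': 1.0014918014455683}
scene [ 937.8069226  -354.08530693  823.57024044] 426.0776183067381 260.87176478527607 190.90769019614405
top [518.02113489  45.36183503 885.4412239 ] 386.6396797822099 255.32121832799768 189.03417699940545
```

View pics/scene0.png

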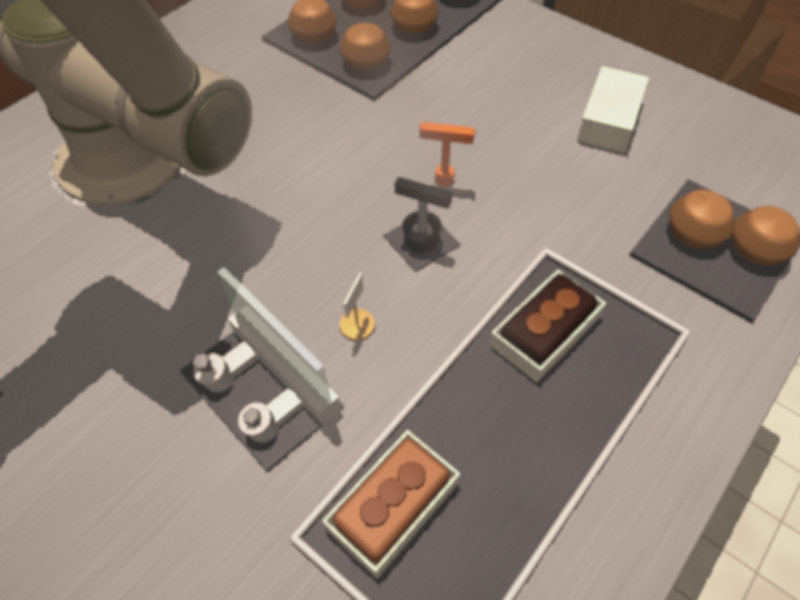

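View pics/top0.png

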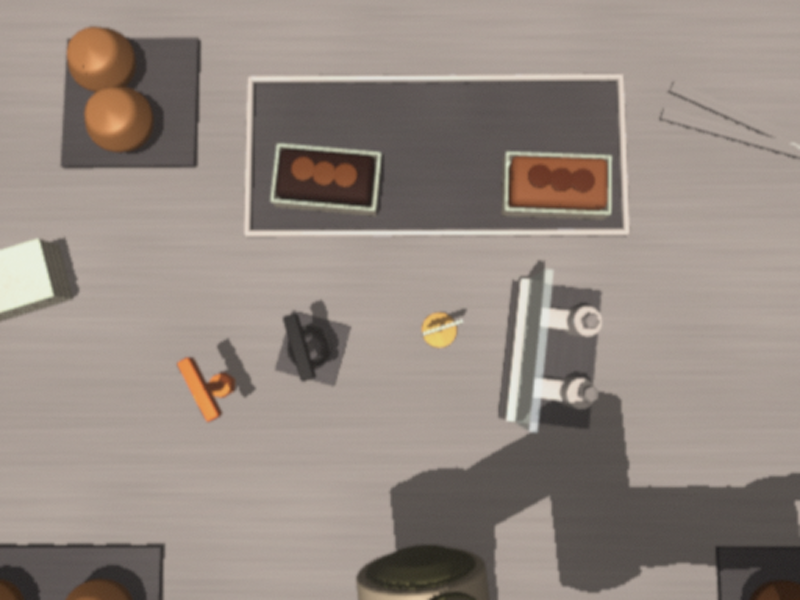

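The scene view shows the black driver in its cup (bar at 423,192) and the loose boss at (212,368); the orange one at (447,150) is the look-alike. In the top view, the driver bar is at (299,347), the loose boss at (580,391), the tight one at (588,321) and the tag at (440,328).

Run:
```python
from h import *
import pickle
c=pickle.load(open("top.pkl","rb")); s=pickle.load(open("scene.pkl","rb"))
for nm,c in(("top",c),("scene",s)):
    P=c["P"]; np.set_printoptions(precision=1,suppress=True)
    hsv=cv2.cvtColor(c["color"],cv2.COLOR_RGB2HSV); u0={"top":(299,347,50),"scene":(423,192,45)}[nm]
    u,v,r=[int(x*.64) for x in u0]
    W=np.zeros(P.shape[:2],bool); W[v-r:v+r,u-r:u+r]=1
    m=W&(P[...,2]>112)&(P[...,2]<130)&(hsv[...,2]<110)
    X=P[m]; print(nm,"bar",len(X),np.median(X[:,2])); (cx,cy),(w,h),a=cv2.minAreaRect(X[:,:2].astype(np.float32)); print(cx,cy,w,h,a)
    e=np.linalg.eigh(np.cov(X[:,:2].T))[1][:,1]; print("dir",np.degrees(np.arctan2(e[1],e[0])),X[:,:2].mean(0))
    # cup plate / rim
    m=W&(P[...,2]>30)&(P[...,2]<43)&(hsv[...,2]<90); X=P[m]
    if len(X): print("rim",len(X),cv2.minEnclosingCircle(X[:,:2].astype(np.float32)),X.mean(0))
    m=(np.abs(P[...,2]-4)<6)&(hsv[...,2]<100)&W; X=P[m]; print("plate",len(X),cv2.minAreaRect(X[:,:2].astype(np.float32)))
    # shoe heads
    for n,(a,b) in {"loose":((580,391) if nm=="top" else (205,362)),"tight":((590,321) if nm=="top" else (253,416))}.items():
        a=int(a*.64);b=int(b*.64); W2=np.zeros_like(W); W2[b-16:b+16,a-20:a+20]=1
        for lo,hi in((36,50),(62,85)):
            m=W2&(P[...,2]>lo)&(P[...,2]<hi); X=P[m]; print(n,lo,len(X),X.mean(0) if len(X) else 0)
    # pane top
    m=(P[...,2]>132)&(P[...,2]<146)&(P[...,1]<-50); X=P[m];X=X[np.hypot(X[:,0]-450,X[:,1]+210)<200]; print("pane",len(X),cv2.minAreaRect(X[:,:2].astype(np.float32)) if len(X) else 0)
```

```text
top bar 410 121.31098276823832
525.170166015625 180.50823974609375 85.08911895751953 18.358234405517578 16.97294044494629
dir -162.95912087729175 [525.2 179.5]
rim 204 ((525.2362670898438, 179.6593017578125), 31.171945571899414) [527.9 173.   36.8]
plate 406 ((520.3497924804688, 215.0193328857422), (100.7189712524414, 149.6856689453125), 22.597562789916992)
loose 36 217 [ 462.6 -188.6   45.9]
loose 62 104 [ 462.9 -198.2   73.7]
tight 36 211 [ 560.1 -203.2   45.2]
tight 62 5 [ 560.5 -204.4   62.6]
pane 644 ((521.2283935546875, -121.30473327636719), (10.966464042663574, 198.56207275390625), 82.75245666503906)
scene bar 265 119.63144822669426
531.326904296875 181.3229522705078 82.19717407226562 20.006385803222656 16.45066261291504
dir -161.48156924078367 [533.6 179.1]
rim 90 ((529.9791259765625, 179.04873657226562), 29.79799461364746) [524.9 186.6  35. ]
plate 16 ((524.311767578125, 231.70272827148438), (121.53077697753906, 46.17728805541992), 85.55900573730469)
loose 36 232 [ 472.5 -194.6   44.3]
loose 62 98 [ 469.8 -200.    72.2]
tight 36 253 [ 569.5 -207.3   44.3]
tight 62 0 0
pane 548 ((526.0064086914062, -121.13217163085938), (11.39582633972168, 201.1815948486328), 83.31916046142578)
```

```bash
cat >> h.py <<'E'
def down(psi,axis=(0,0,1)):
    """tool z = -axis, tool x horizontal-ish direction at yaw psi deg"""
    z=-np.array(axis,float);z/=np.linalg.norm(z); x=np.array([np.cos(np.radians(psi)),np.sin(np.radians(psi)),0]); x-=z*(x@z); x/=np.linalg.norm(x)
    return np.column_stack([x,np.cross(z,x),z])
def go(pos,M,base=None):
    s=sense(); p,Q=(s["eef_pos"],q2R(s["ee_rot"]).as_matrix()) if base is None else base
    o=Q.T@(np.array(pos)-p)/10; r=R.from_matrix(Q.T@M).as_rotvec(degrees=True)
    print("offset",np.round(o,2),"rot",np.round(r,1),"|",np.linalg.norm(o),np.linalg.norm(r))
E
python3 - <<'E'
from h import *
np.set_printoptions(precision=3,suppress=True)
c=cam("wrist"); m=np.array(c["mount"]); print(m,c["f"],c["t"]); print(q2R(sense()["ee_rot"]).as_matrix())
M=down(-18.7);
E
```

```text
[[  0.     -0.96   -0.278  71.509]
 [  1.      0.     -0.001   1.234]
 [  0.001  -0.278   0.96  -69.129]
 [  0.      0.      0.      1.   ]] 300.1080943473082 [ 236.171 -475.595  372.558]
[[ 0.947  0.32  -0.   ]
 [ 0.32  -0.947  0.001]
 [ 0.    -0.001 -1.   ]]
```

Emit:
{"api": "step_arm", "payload": {
  "plan": [
    {"offset":[35.1,-18.9,13.5],"rot":[0,0,0],"gripper":8.5},
    {"offset":[35.1,-18.9,13.5],"rot":[0,0,0],"gripper":8.5},
    {"offset":[35.1,-18.9,13.5],"rot":[0,0,0],"gripper":8.5},
    {"offset":[35.1,-18.9,13.5],"rot":[0,0,0],"gripper":8.5},
    {"offset":[35.1,-18.9,13.5],"rot":[0,0,0],"gripper":8.5},
    {"offset":[35.1,-18.9,13.5],"rot":[0,0,0],"gripper":8.5},
    {"offset":[35.1,-18.9,13.5],"rot":[0,0,0],"gripper":8.5},
    {"offset":[35.1,-18.9,13.5],"rot":[0,0,0],"gripper":8.5},
    {"offset":[35.1,-18.9,13.5],"rot":[0,0,0],"gripper":8.5},
    {"offset":[35.1,-18.9,13.5],"rot":[0,0,0],"gripper":8.5},
    {"offset":[35.1,-18.9,13.5],"rot":[0,0,0],"gripper":8.5},
    {"offset":[35.1,-18.9,13.5],"rot":[0,0,0],"gripper":8.5}
  ]
}}

```text
time_s: 1.35
eef_pos: [439.6, -206.9, 169.2]
ee_rot: [0.0, 0.987, 0.162, 0.0]
force: [0.0, -0.4, 0.2]
grip_width: 0.995
grip_force: 0.0
```

Run:
```python
from h import *
import pickle
s=sense();print(s["eef_pos"],s["dq"].max())
c=cam("wrist"); pickle.dump(c,open("w1.pkl","wb"))
u,v=proj(c,[463,-198,74]).astype(int); print(u,v)
i=c["color"][max(0,v-75):v+75,max(0,u-100):u+100]; print(max(0,v-75),max(0,u-100)); save("pics/w1.png",cv2.resize(i,None,fx=4,fy=4,interpolation=cv2.INTER_CUBIC))
```

```text
[ 439.63996643 -206.86940765  169.24656958] 0.003915310489136999
247 189
114 147
```

View pics/w1.png

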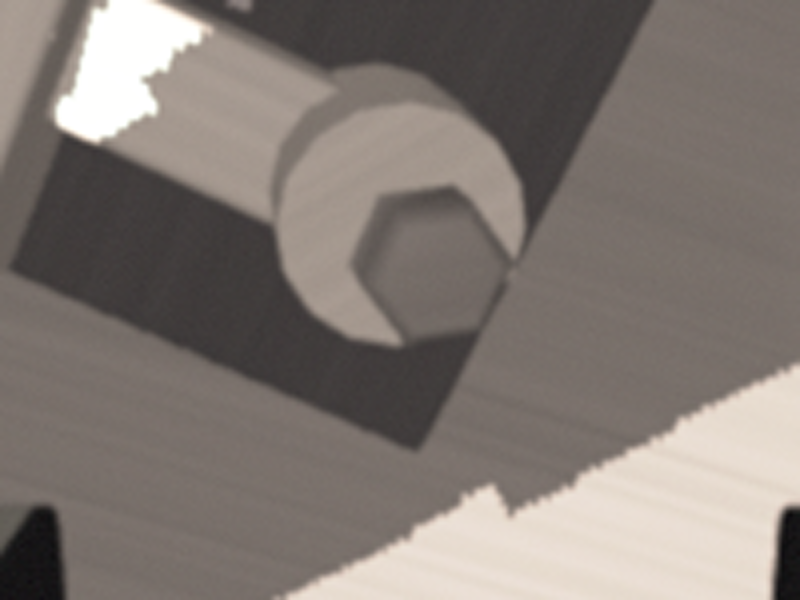

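The crop shows the boss disc (centre ≈(400,225)), the hex head with corners ≈(375,195),(452,185),(515,265),(480,330),(405,343),(352,262), and the base-plate corner at (417,450).

```bash
cat > fit.py <<'E'
from h import *
from scipy.optimize import least_squares
def ray(c,uv,z):
    d=np.array([(uv[0]-c["cx"])/c["f"],(uv[1]-c["cy"])/c["f"],1])@c["A"].T; return c["t"]+d*(z-c["t"][2])/d[2]
def axis(yaw,t=10):
    y=np.radians(yaw); return np.array([np.sin(y)*np.sin(np.radians(t)),-np.cos(y)*np.sin(np.radians(t)),np.cos(np.radians(t))])
def frame(a,yaw):
    x=np.array([np.cos(np.radians(yaw)),np.sin(np.radians(yaw)),0]); x-=a*(a@x); x/=np.linalg.norm(x); return x,np.cross(a,x)
E
python3 - <<'E'
from fit import *
import pickle
np.set_printoptions(precision=2,suppress=True)
c=pickle.load(open("w1.pkl","rb")); full=lambda p:np.array(p,float)/4+[147-.375,114-.375]
A,B,C=[ray(c,full(p),8) for p in((10,268),(417,450),(650,0))]
d1=B-A; d2=C-B; print("corner",B,"edge -y yaw",np.degrees(np.arctan2(d1[1],d1[0])),"edge x yaw",np.degrees(np.arctan2(d2[1],d2[0])))
yaw=np.degrees(np.arctan2(d2[1],d2[0])); yaw=-7.0
a=axis(yaw); x,y=frame(a,yaw)
circ=full([(280,235),(300,310),(340,337),(395,347),(525,215),(500,155),(460,115),(410,103),(350,120),(305,165)])
hexc=full([(375,195),(452,185),(512,263),(480,330),(405,343),(352,262)])
def onplane(uv,p0,n):
    d=np.array([(uv[0]-c["cx"])/c["f"],(uv[1]-c["cy"])/c["f"],1])@c["A"].T; return c["t"]+d*((p0-c["t"])@n)/(d@n)
def res1(p):
    m=np.array([p[0],p[1],45]); return [np.linalg.norm(onplane(u,m,a)-m)-p[2] for u in circ]
r=least_squares(res1,[463,-190,21]); m=np.array([r.x[0],r.x[1],45]); print("mouth",m,"r",r.x[2],r.cost)
def res2(p):
    s=a+p[0]*x+p[1]*y; s/=np.linalg.norm(s); hx,hy=frame(s,yaw); th=p[2]+np.radians(30+60*np.arange(6))
    X=m+27*s+20/np.sqrt(3)*(np.cos(th)[:,None]*hx+np.sin(th)[:,None]*hy)
    q=proj(c,X); D=np.linalg.norm(hexc[:,None]-q[None],axis=2); return (hexc-q[D.argmin(1)]).ravel()
for g in(0,.25,.5,.75):
    r=least_squares(res2,[0,0,g]); s=a+r.x[0]*x+r.x[1]*y; s/=np.linalg.norm(s)
    print("lean deg x,y",np.degrees(r.x[:2]),"hex flat normal rel shoe x",np.degrees(r.x[2])%60,"cost",r.cost,"top",m+30*s)
P=c["P"]; dd=P-m; h=dd@a; rr=np.linalg.norm(dd-h[...,None]*a,axis=-1)
w=(np.abs(h)<4)&(rr<19); X=P[w]; U=np.linalg.svd(X-X.mean(0))[2][2] if len(X)<3000 else 0; print("plane n",U*np.sign(U[2]),a,"h",h[w].mean())
w=(np.abs(h-29)<5)&(rr<14); X=P[w]; print("head depth pts",len(X),X.mean(0), np.percentile(h[w],[10,50,90]))
E
```

```text
corner [ 415.7  -215.85    8.  ] edge -y yaw -97.12112267248916 edge x yaw -7.0665733213573105
mouth [ 466.39 -196.54   45.  ] r 20.705327993330588 1.469504596390453
lean deg x,y [-0.8   4.62] hex flat normal rel shoe x 51.5996141522483 cost 160.1066343436733 top [ 465.63 -199.29   74.86]
lean deg x,y [6.46 3.67] hex flat normal rel shoe x 31.34787310937174 cost 19.142476003063873 top [ 469.32 -200.22   74.63]
lean deg x,y [6.46 3.67] hex flat normal rel shoe x 31.347876352372523 cost 19.14247600305868 top [ 469.32 -200.22   74.63]
lean deg x,y [6.46 3.67] hex flat normal rel shoe x 31.347890194895683 cost 19.142476003104242 top [ 469.32 -200.22   74.63]
plane n [-0.02 -0.17  0.98] [-0.02 -0.17  0.98] h -0.6993046584212418
head depth pts 1020 [ 469.06 -200.85   73.1 ] [26.36 28.7  29.8 ]
```

Emit:
{"api": "step_arm", "payload": {
  "plan": [
    {"offset":[0,0,-5],"rot":[0,0,0],"gripper":8.5},
    {"offset":[0,0,-9],"rot":[0,0,0],"gripper":8.5},
    {"offset":[19.4,-33.9,-7.5],"rot":[0,0,0],"gripper":8.5},
    {"offset":[19.4,-33.9,-7.5],"rot":[0,0,0],"gripper":8.5},
    {"offset":[19.4,-33.9,-7.5],"rot":[0,0,0],"gripper":8.5},
    {"offset":[19.4,-33.9,-7.5],"rot":[0,0,0],"gripper":8.5},
    {"offset":[19.4,-33.9,-7.5],"rot":[0,0,0],"gripper":8.5},
    {"offset":[19.4,-33.9,-7.5],"rot":[0,0,0],"gripper":8.5},
    {"offset":[19.4,-33.9,-7.5],"rot":[0,0,0],"gripper":8.5},
    {"offset":[19.4,-33.9,-7.5],"rot":[0,0,0],"gripper":8.5},
    {"offset":[19.4,-33.9,-7.5],"rot":[0,0,0],"gripper":8.5},
    {"offset":[19.4,-33.9,-7.5],"rot":[0,0,0],"gripper":8.5}
  ]
}}

```text
time_s: 2.6
eef_pos: [515.4, 176.8, 243.9]
ee_rot: [0.0, 0.987, 0.162, -0.0]
force: [0.8, -0.0, -1.0]
grip_width: 0.997
grip_force: 0.0
```

Run:
```python
from fit import *
import pickle
from scipy.optimize import minimize
np.set_printoptions(precision=2,suppress=True)
# driver
s=sense();print(s["eef_pos"],s["joints"],abs(s["dq"]).max())
c=cam("wrist"); pickle.dump(c,open("w2.pkl","wb")); P=c["P"]
w=(P[...,2]>112)&(P[...,2]<130)&(np.hypot(P[...,0]-530,P[...,1]-180)<70); X=P[w]
print("bar",len(X),np.median(X[:,2]),cv2.minAreaRect(X[:,:2].astype(np.float32)))
w=(P[...,2]>33)&(P[...,2]<42)&(np.hypot(P[...,0]-530,P[...,1]-180)<40); X=P[w]; print("rim",len(X),X.mean(0))
if len(X)>10:
    r=least_squares(lambda p:np.hypot(X[:,0]-p[0],X[:,1]-p[1])-p[2],[530,180,26]); print(r.x,r.cost)
save("pics/w2.png",c["color"])
# hex refinement by silhouette
c=pickle.load(open("w1.pkl","rb")); P=c["P"]; m=np.array([466.39,-196.54,45]); yaw=-7.07; a=axis(yaw); x,y=frame(a,yaw)
dd=P-m; h=dd@a; rr=np.linalg.norm(dd-h[...,None]*a,axis=-1)
mk=((h>10)&(h<36)&(rr<22)).astype(np.uint8); print("mask",mk.sum()); S=8
v,u=np.nonzero(mk); v0,u0=v.min()-6,u.min()-6; n=50
big=cv2.resize(mk[v0:v0+n,u0:u0+n],None,fx=S,fy=S,interpolation=cv2.INTER_LINEAR).astype(float); big=cv2.resize(mk[v0:v0+n,u0:u0+n].astype(np.float32),None,fx=S,fy=S,interpolation=cv2.INTER_LINEAR)>.5
def f(p):
    s=a+p[0]*x+p[1]*y; s/=np.linalg.norm(s); hx,hy=frame(s,yaw); th=p[2]+np.radians(30+60*np.arange(6)); dirs=np.cos(th)[:,None]*hx+np.sin(th)[:,None]*hy
    X=np.vstack([m+p[3]*a+16*s+11.55*dirs,m+p[3]*a+27*s+11.55*dirs]); q=(proj(c,X)-[u0,v0]+.5)*S-.5
    I=np.zeros(big.shape,np.uint8); cv2.fillConvexPoly(I,cv2.convexHull(np.round(q*16).astype(np.int32)),1,shift=4)
    return (I.astype(bool)^big).sum()/big.sum()
best=min((minimize(f,[.1,.06,g,0],method="Nelder-Mead",options=dict(initial_simplex=np.array([.1,.06,g,0])+np.vstack([np.zeros(4),np.diag([.05,.05,.15,1])]))) for g in np.radians([0,10,20,30,40,50])),key=lambda r:r.fun)
print("lean",np.degrees(best.x[:2]),"hex world",(np.degrees(best.x[2])+yaw)%60,"dz",best.x[3],best.fun)
```

```text
[515.4  176.81 243.92] [ 0.12  0.41  1.52 -0.    1.21  1.36] 0.03580365392278304
bar 3215 119.6965805972174 ((530.9474487304688, 180.38790893554688), (84.97229766845703, 18.0147705078125), 17.210371017456055)
rim 887 [530.79 179.15  36.32]
[530.79 179.34  28.02] 1465.9544295045337
mask 1151
lean [5.62 0.24] hex world 23.21477658066022 dz -0.2987441003276753 0.024019953369842216
```

View pics/w2.png

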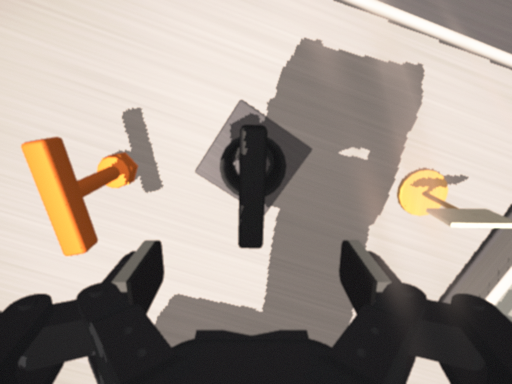

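The picture shows the driver bar at (251,185) over its cup, with the orange look-alike to the left at (60,195) and the tag at (423,190), both clear of the fingers.

Emit:
{"api": "step_arm", "payload": {
  "plan": [
    {"offset":[1.58,0.16,0],"rot":[0,0,1.5],"gripper":8.5},
    {"offset":[1.58,0.16,3],"rot":[0,0,1.5],"gripper":8.5},
    {"offset":[1.58,0.16,6],"rot":[0,0,1.5],"gripper":8.5},
    {"offset":[1.58,0.16,8],"rot":[0,0,1.5],"gripper":8.5},
    {"offset":[1.58,0.16,8],"rot":[0,0,1.5],"gripper":8.5},
    {"offset":[1.58,0.16,8],"rot":[0,0,1.5],"gripper":1.0},
    {"offset":[1.58,0.16,8],"rot":[0,0,1.5],"gripper":1.0},
    {"offset":[1.58,0.16,8],"rot":[0,0,1.5],"gripper":1.0},
    {"offset":[1.58,0.16,8],"rot":[0,0,1.5],"gripper":1.0},
    {"offset":[1.58,0.16,8],"rot":[0,0,1.5],"gripper":1.0},
    {"offset":[1.58,0.16,8],"rot":[0,0,1.5],"gripper":1.0},
    {"offset":[1.58,0.16,8],"rot":[0,0,1.5],"gripper":1.0}
  ],
  "squeeze": 80
}}

```text
time_s: 3.85
eef_pos: [531.0, 181.0, 164.6]
ee_rot: [-0.0, 0.989, 0.149, 0.001]
force: [-1.1, 1.1, 5.9]
grip_width: 0.199
grip_force: 78.2
```

```bash
cat >> fit.py <<'E'
YAW=-7.07; a=axis(YAW); X0,Y0=frame(a,YAW); MOUTH=np.array([466.4,-196.5,45.])
def pose(gap,lx,ly,psi,d=145.6,m=MOUTH,off=(0,0)):
    s=a+np.tan(np.radians(lx))*X0+np.tan(np.radians(ly))*Y0; s/=np.linalg.norm(s)
    return m+s*(30+gap+d)+off[0]*X0+off[1]*Y0, down(psi,s)
E
python3 - <<'E'
from fit import *
p,M=pose(35,5.7,1,23.2); print(p); go([531,181,330],down(17.2)); go(p+[0,0,80],M); go(p,M)
E
```

```text
[ 483.11966777 -231.60707691  251.9789986 ]
offset [ 1.000e-02 -0.000e+00 -1.654e+01] rot [-0.  -0.1 -0. ] | 16.544148907747797 0.07077191269915574
offset [-16.74  38.01 -16.76] rot [10.6 -1.  -6. ] | 44.78623186322666 12.246014839894347
offset [-16.75  38.01  -8.76] rot [10.6 -1.  -6. ] | 42.44919074778173 12.246014839894347
```

Emit:
{"api": "step_arm", "payload": {
  "plan": [
    {"offset":[0,0,-1],"rot":[0,0,0],"gripper":1.0},
    {"offset":[0,0,-3],"rot":[0,0,0],"gripper":1.0},
    {"offset":[0,0,-6],"rot":[0,0,0],"gripper":1.0},
    {"offset":[0,0,-10],"rot":[0,0,0],"gripper":1.0},
    {"offset":[0,0,-14],"rot":[0,0,0],"gripper":1.0},
    {"offset":[0,0,-16.8],"rot":[0,0,0],"gripper":1.0},
    {"offset":[-1.7,3.8,-16.8],"rot":[0,0,0],"gripper":1.0},
    {"offset":[-3.3,7.6,-16.8],"rot":[2,0,-1],"gripper":1.0},
    {"offset":[-5,11.4,-16.8],"rot":[3,0,-2],"gripper":1.0},
    {"offset":[-6.7,15.2,-16.8],"rot":[4,0,-3],"gripper":1.0},
    {"offset":[-8.4,19,-16.8],"rot":[5,0,-4],"gripper":1.0},
    {"offset":[-8.4,19,-16.8],"rot":[5,0,-4],"gripper":1.0}
  ]
}}

```text
time_s: 5.05
eef_pos: [506.1, -29.7, 331.9]
ee_rot: [-0.043, 0.983, 0.181, -0.007]
force: [-0.1, 1.1, -2.4]
grip_width: 0.197
grip_force: 78.7
```

Run:
```python
from fit import *
s=sense(); print(s["force"],s["grip_force"],s["eef_pos"])
p,M=pose(35,5.7,1,23.2); go(p+[0,0,80],M); go(p,M)
```

```text
[-0.09585211  1.10580076 -2.40290865] 78.70766401290894 [506.12791319 -29.66741798 331.8914871 ]
offset [-9.35 17.98 -1.59] rot [ 5.7 -0.8 -2.3] | 20.32461878192024 6.162616195954657
offset [-9.36 18.67  6.38] rot [ 5.7 -0.8 -2.3] | 21.839187490072987 6.162616195954657
```

Emit:
{"api": "step_arm", "payload": {
  "plan": [
    {"offset":[-2.3,4.5,-0.4],"rot":[1.5,0,-0.6],"gripper":1.0},
    {"offset":[-4.6,9,-0.8],"rot":[3,-0.4,-1.2],"gripper":1.0},
    {"offset":[-7,13.5,-1.2],"rot":[4.5,-0.6,-1.8],"gripper":1.0},
    {"offset":[-9.35,17.98,-1.59],"rot":[5.7,-0.8,-2.3],"gripper":1.0},
    {"offset":[-9.35,17.98,-1.59],"rot":[5.7,-0.8,-2.3],"gripper":1.0},
    {"offset":[-9.36,18.3,2.2],"rot":[5.7,-0.8,-2.3],"gripper":1.0},
    {"offset":[-9.36,18.6,5.5],"rot":[5.7,-0.8,-2.3],"gripper":1.0},
    {"offset":[-9.36,18.67,6.38],"rot":[5.7,-0.8,-2.3],"gripper":1.0},
    {"offset":[-9.36,18.67,6.38],"rot":[5.7,-0.8,-2.3],"gripper":1.0},
    {"offset":[-9.36,18.67,6.38],"rot":[5.7,-0.8,-2.3],"gripper":1.0},
    {"offset":[-9.36,18.67,6.38],"rot":[5.7,-0.8,-2.3],"gripper":1.0}
  ]
}}

```text
time_s: 6.15
eef_pos: [485.2, -227.6, 253.5]
ee_rot: [-0.09, 0.975, 0.203, -0.021]
force: [-0.0, 0.1, -1.7]
grip_width: 0.196
grip_force: 79.2
```

Run:
```python
from fit import *
import pickle
s=sense(); print(s["force"],s["eef_pos"],s["joints"])
p,M=pose(35,5.7,1,23.2); go(p,M)
ims=[]
for n in("wrist","scene"):
    c=cam(n); pickle.dump(c,open(n+"3.pkl","wb"))
    u,v=proj(c,[469,-200,80]).astype(int); h,w=(75,100) if n=="wrist" else (40,53)
    v=np.clip(v,h,384-h);u=np.clip(u,w,512-w); print(n,u-w,v-h)
    ims.append(cv2.resize(c["color"][v-h:v+h,u-w:u+w],(400,300),interpolation=cv2.INTER_CUBIC))
save("pics/w3.png",np.hstack(ims))
```

```text
[-1.63459945e-03  7.37742078e-02 -1.74812082e+00] [ 485.22876973 -227.57911978  253.52462933] [-0.68535386  0.43838615  1.46201658  0.08126311  1.40762981  0.45458034]
offset [-0.35  0.31  0.1 ] rot [ 0.1 -0.1  0.3] | 0.48022623832261124 0.35466812876022713
wrist 150 119
scene 74 189
```

View pics/w3.png

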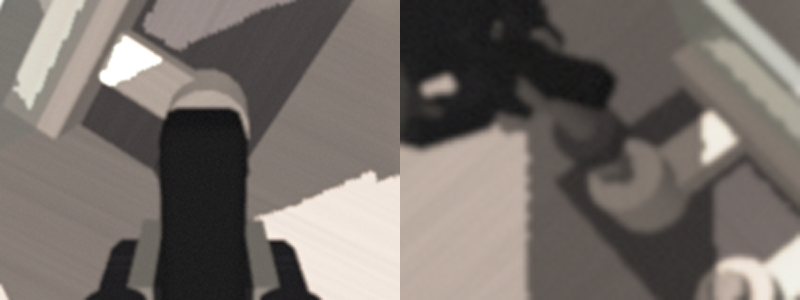

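Run:
```python
from fit import *
import pickle
c=pickle.load(open("scene3.pkl","rb")); s=sense(); p=s["eef_pos"]; Q=q2R(s["ee_rot"]).as_matrix()
L=(c["P"]-p)@Q
for lo,hi,r0,nm in((138,157,16.6,"socket"),(112,132,None,"shank")):
    w=(L[...,2]>lo)&(L[...,2]<hi)&(np.hypot(L[...,0],L[...,1])<26); X=L[w]; print(nm,len(X),X.mean(0),np.hypot(X[:,0],X[:,1]).mean())
    if r0 and len(X)>10:
        r=least_squares(lambda q:np.hypot(X[:,0]-q[0],X[:,1]-q[1])-r0,[0,0],loss="soft_l1"); print("centre in tool",r.x)
h=(c["P"]-MOUTH)@a; d=c["P"]-MOUTH-h[...,None]*a; w=(h>22)&(h<34)&(np.linalg.norm(d,axis=-1)<17); print("head",w.sum(),c["P"][w].mean(0))
p,M=pose(20,5.7,1,23.2); go(p,M)
```

```text
socket 122 [  7.46736401   4.78236916 144.67163542] 13.940170419552162
centre in tool [-1.94395342 -1.60577684]
shank 39 [  3.29887745   1.40888185 122.48337447] 5.478386153576526
head 32 [ 474.18582671 -202.06117194   71.24468952]
offset [-0.34  0.31  1.55] rot [ 0.  -0.1  0.3] | 1.6123149023514176 0.32422807194648756
```

Emit:
{"api": "step_arm", "payload": {
  "plan": [
    {"offset":[-0.34,0.31,0.5],"rot":[0,-0.1,0.3],"gripper":1.0},
    {"offset":[-0.34,0.31,1.0],"rot":[0,-0.1,0.3],"gripper":1.0},
    {"offset":[-0.34,0.31,1.55],"rot":[0,-0.1,0.3],"gripper":1.0},
    {"offset":[-0.34,0.31,1.55],"rot":[0,-0.1,0.3],"gripper":1.0},
    {"offset":[-0.34,0.31,1.55],"rot":[0,-0.1,0.3],"gripper":1.0}
  ]
}}

```text
time_s: 6.75
eef_pos: [481.6, -229.0, 235.9]
ee_rot: [-0.091, 0.975, 0.2, -0.023]
force: [0.0, -0.3, -1.7]
grip_width: 0.197
grip_force: 79.3
```

Run:
```python
from fit import *
import pickle
s=sense(); print(s["force"],s["eef_pos"])
p,M=pose(20,5.7,1,23.2); go(p,M); p,M=pose(10,5.7,1,23.2); go(p,M)
ims=[]
c=cam("scene"); pickle.dump(c,open("scene4.pkl","wb"))
pt=pose(8,5.7,1,0,d=0)[0]; u,v=proj(c,pt); print(u,v)
h,w=27,36; u=int(u);v=int(v); save("pics/s4.png",cv2.resize(c["color"][v-h:v+h,u-w:u+w],(792,594),interpolation=cv2.INTER_CUBIC))
print("crop",u-w,v-h)
```

```text
[ 0.03098986 -0.31184166 -1.68338925] [ 481.6120549  -228.99032771  235.89395584]
offset [ 0.02 -0.   -0.14] rot [-0.1  0.1 -0. ] | 0.13846866750577555 0.09917011314088818
offset [ 0.02 -0.    0.86] rot [-0.1  0.1 -0. ] | 0.86388471335077 0.09917011314088818
126.24903460117474 229.56229207049284
crop 90 202
```

View pics/s4.png

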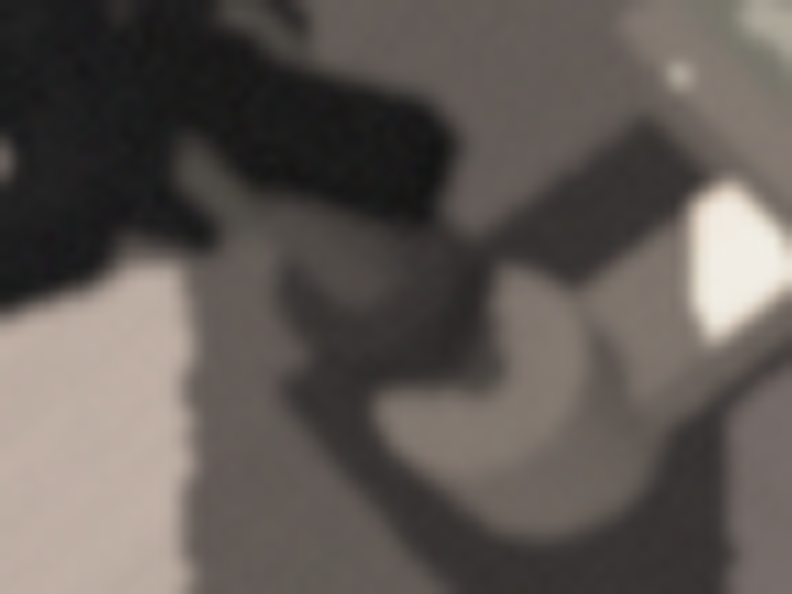

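The crop shows the socket (≈(390,290)) directly over the head, with a bit of the head's lower edge still visible at ≈(470,375). It looks lined up, so I descend gently.

Emit:
{"api": "step_arm", "payload": {
  "plan": [
    {"offset":[0,0,0.3],"rot":[0,0,0],"gripper":1.0},
    {"offset":[0,0,0.6],"rot":[0,0,0],"gripper":1.0},
    {"offset":[0,0,0.8],"rot":[0,0,0],"gripper":1.0},
    {"offset":[0,0,0.9],"rot":[0,0,0],"gripper":1.0},
    {"offset":[0,0,0.9],"rot":[0,0,0],"gripper":1.0}
  ]
}}

```text
time_s: 7.3
eef_pos: [480.9, -227.5, 227.0]
ee_rot: [-0.091, 0.975, 0.2, -0.023]
force: [0.1, 0.8, -1.9]
grip_width: 0.197
grip_force: 79.3
```

Emit:
{"api": "step_arm", "payload": {
  "plan": [
    {"offset":[0,0,0.07],"rot":[0,0,0],"gripper":1.0},
    {"offset":[0,0,0.14],"rot":[0,0,0],"gripper":1.0},
    {"offset":[0,0,0.2],"rot":[0,0,0],"gripper":1.0},
    {"offset":[0,0,0.2],"rot":[0,0,0],"gripper":1.0}
  ]
}}

```text
time_s: 7.7
eef_pos: [480.7, -227.1, 225.1]
ee_rot: [-0.091, 0.975, 0.2, -0.023]
force: [-0.1, 0.8, -2.7]
grip_width: 0.198
grip_force: 79.3
```

Emit:
{"api": "step_arm", "payload": {
  "plan": [
    {"offset":[0,0,0.06],"rot":[0,0,0],"gripper":1.0},
    {"offset":[0,0,0.12],"rot":[0,0,0],"gripper":1.0},
    {"offset":[0,0,0.15],"rot":[0,0,0],"gripper":1.0},
    {"offset":[0,0,0.15],"rot":[0,0,0],"gripper":1.0}
  ]
}}

```text
time_s: 8.1
eef_pos: [480.6, -226.9, 223.7]
ee_rot: [-0.091, 0.975, 0.2, -0.023]
force: [1.2, 0.7, -1.6]
grip_width: 0.198
grip_force: 79.4
```

Emit:
{"api": "step_arm", "payload": {
  "plan": [
    {"offset":[0,0,0.06],"rot":[0,0,0],"gripper":1.0},
    {"offset":[0,0,0.12],"rot":[0,0,0],"gripper":1.0},
    {"offset":[0,0,0.15],"rot":[0,0,0],"gripper":1.0},
    {"offset":[0,0,0.15],"rot":[0,0,0],"gripper":1.0}
  ]
}}

```text
time_s: 8.5
eef_pos: [480.5, -226.6, 222.2]
ee_rot: [-0.091, 0.975, 0.2, -0.023]
force: [1.6, 1.0, -1.9]
grip_width: 0.192
grip_force: 79.4
```

Run:
```python
from fit import *
s=sense(); print(s["force"],s["wrist_torque"],s["eef_pos"])
print("s-dist", np.linalg.norm(s["eef_pos"]-MOUTH)-175.6)
for g,l,k in((4,5.7,1),(4,3,.5),(4,0,0),(0,0,0)): go(*pose(g,l,k,23.2))
```

```text
[ 1.63013937  1.00321376 -1.88572112] [ 0.13733593 -0.22775222 -0.09590541] [ 480.49861841 -226.64688136  222.18588994]
s-dist 4.684345104949017
offset [ 0.02 -0.    0.07] rot [-0.1  0.  -0. ] | 0.07230241033998323 0.08783720497453032
offset [-0.79 -0.29  0.09] rot [-1.   2.6 -0. ] | 0.842830314899936 2.811838094366494
offset [-1.68 -0.62  0.16] rot [-2.   5.5 -0.1] | 1.7957925788347182 5.853680632010396
offset [-1.64 -0.6   0.56] rot [-2.   5.5 -0.1] | 1.83518377609858 5.853680632010396
```

Emit:
{"api": "step_arm", "payload": {
  "plan": [
    {"offset":[-0.26,-0.1,0.03],"rot":[-0.3,0.9,0],"gripper":1.0},
    {"offset":[-0.52,-0.2,0.05],"rot":[-0.6,1.8,0],"gripper":1.0},
    {"offset":[-0.79,-0.29,0.08],"rot":[-1.0,2.6,0],"gripper":1.0},
    {"offset":[-0.79,-0.29,0.08],"rot":[-1.0,2.6,0],"gripper":1.0}
  ]
}}

```text
time_s: 8.9
eef_pos: [471.6, -227.1, 222.3]
ee_rot: [-0.086, 0.976, 0.198, 0.002]
force: [0.6, 0.5, -2.5]
grip_width: 0.199
grip_force: 79.5
```

Run:
```python
from fit import *
s=sense(); print(s["force"],s["wrist_torque"],s["eef_pos"])
for g,l,k in((4,3,.5),(4,1.5,.25),(4,0,0),(0,0,0)): go(*pose(g,l,k,23.2))
```

```text
[ 0.63538889  0.47984301 -2.53166714] [ 0.20522011 -0.35200412 -0.06661255] [ 471.62025772 -227.07205466  222.27746294]
offset [0.04 0.02 0.04] rot [ 0.  -0.  -0.1] | 0.06030658137316425 0.07920745081505849
offset [-0.4  -0.14  0.04] rot [-0.5  1.4 -0.1] | 0.43135324949985543 1.4821193672564554
offset [-0.85 -0.31  0.06] rot [-1.   2.8 -0.1] | 0.9075807677283626 3.002751181775319
offset [-0.83 -0.3   0.46] rot [-1.   2.8 -0.1] | 0.9974908381703882 3.002751181775319
```

Emit:
{"api": "step_arm", "payload": {
  "plan": [
    {"offset":[-0.28,-0.1,0.03],"rot":[-0.3,0.9,0],"gripper":1.0},
    {"offset":[-0.56,-0.2,0.05],"rot":[-0.6,1.8,0],"gripper":1.0},
    {"offset":[-0.85,-0.31,0.06],"rot":[-1.0,2.8,0],"gripper":1.0},
    {"offset":[-0.85,-0.31,0.06],"rot":[-1.0,2.8,0],"gripper":1.0}
  ]
}}

```text
time_s: 9.3
eef_pos: [462.6, -227.5, 221.8]
ee_rot: [-0.083, 0.977, 0.196, 0.027]
force: [1.9, 1.2, -1.4]
grip_width: 0.197
grip_force: 79.5
```

Emit:
{"api": "step_arm", "payload": {
  "plan": [
    {"offset":[0,0,0.06],"rot":[0,0,0],"gripper":1.0},
    {"offset":[0,0,0.12],"rot":[0,0,0],"gripper":1.0},
    {"offset":[0,0,0.2],"rot":[0,0,0],"gripper":1.0},
    {"offset":[0,0,0.2],"rot":[0,0,0],"gripper":1.0}
  ]
}}

```text
time_s: 9.7
eef_pos: [463.1, -227.0, 219.5]
ee_rot: [-0.083, 0.977, 0.196, 0.027]
force: [1.1, 1.1, -2.2]
grip_width: 0.192
grip_force: 79.6
```

Run:
```python
from fit import *
s=sense(); print(s["force"],s["wrist_torque"],s["eef_pos"])
for g,l,k in((4,0,0),(0,0,0)): go(*pose(g,l,k,23.2))
```

```text
[ 1.14105665  1.06871492 -2.24338883] [ 0.17231002 -0.28691021 -0.01134052] [ 463.05788383 -227.04702023  219.50755859]
offset [-0.04 -0.02 -0.24] rot [-0.   0.1 -0.1] | 0.24488821844877917 0.14374339778692372
offset [-0.04 -0.02  0.16] rot [-0.   0.1 -0.1] | 0.1653016010374547 0.14374339778692372
```

Emit:
{"api": "step_arm", "payload": {
  "plan": [
    {"offset":[-0.02,-0.01,0.05],"rot":[0,0,0],"gripper":1.0},
    {"offset":[-0.03,-0.01,0.1],"rot":[0,0,0],"gripper":1.0},
    {"offset":[-0.03,-0.01,0.1],"rot":[0,0,0],"gripper":1.0}
  ]
}}

```text
time_s: 10.0
eef_pos: [462.8, -226.9, 218.7]
ee_rot: [-0.083, 0.977, 0.196, 0.027]
force: [2.0, -0.3, -0.1]
grip_width: 0.194
grip_force: 79.6
```

Emit:
{"api": "step_arm", "payload": {
  "plan": [
    {"offset":[0,0,0.04],"rot":[0,0,0],"gripper":1.0},
    {"offset":[0,0,0.08],"rot":[0,0,0],"gripper":1.0},
    {"offset":[0,0,0.08],"rot":[0,0,0],"gripper":1.0}
  ]
}}

```text
time_s: 10.3
eef_pos: [462.9, -226.8, 218.1]
ee_rot: [-0.083, 0.977, 0.196, 0.027]
force: [2.1, 1.6, 1.3]
grip_width: 0.202
grip_force: 79.9
```

Emit:
{"api": "step_arm", "payload": {
  "plan": [
    {"offset":[0,0,0.03],"rot":[0,0,0],"gripper":1.0},
    {"offset":[0,0,0.06],"rot":[0,0,0],"gripper":1.0},
    {"offset":[0,0,0.06],"rot":[0,0,0],"gripper":1.0},
    {"offset":[0,0,0.06],"rot":[0,0,0],"gripper":1.0}
  ]
}}

```text
time_s: 10.7
eef_pos: [462.9, -226.9, 217.8]
ee_rot: [-0.082, 0.977, 0.196, 0.027]
force: [1.1, 2.0, 5.8]
grip_width: 0.194
grip_force: 80.5
```

Run:
```python
from fit import *
import pickle
s=sense(); Q=q2R(s["ee_rot"]).as_matrix(); print(s["force"],Q.T@s["force"],Q.T@s["wrist_torque"],s["eef_pos"])
print("tool axis vs hole deg",np.degrees(np.arccos(-Q[:,2]@a)))
go(*pose(0,0,0,23.2))
c=cam("scene"); u,v=proj(c,MOUTH+35*a).astype(int); h,w=36,48; save("pics/s5.png",cv2.resize(c["color"][v-h:v+h,u-w:u+w],(800,600),interpolation=cv2.INTER_CUBIC))
```

```text
[1.14866422 1.95695677 5.84556078] [ 2.29864408 -2.21333969 -5.39787485] [ 0.40510203  0.62251099 -0.01134937] [ 462.8921848  -226.85569076  217.84965084]
tool axis vs hole deg 0.061658237294675816
offset [-0.02 -0.02 -0.01] rot [ 0.   0.1 -0.1] | 0.027566345850051712 0.10884892048181756
```

View pics/s5.png

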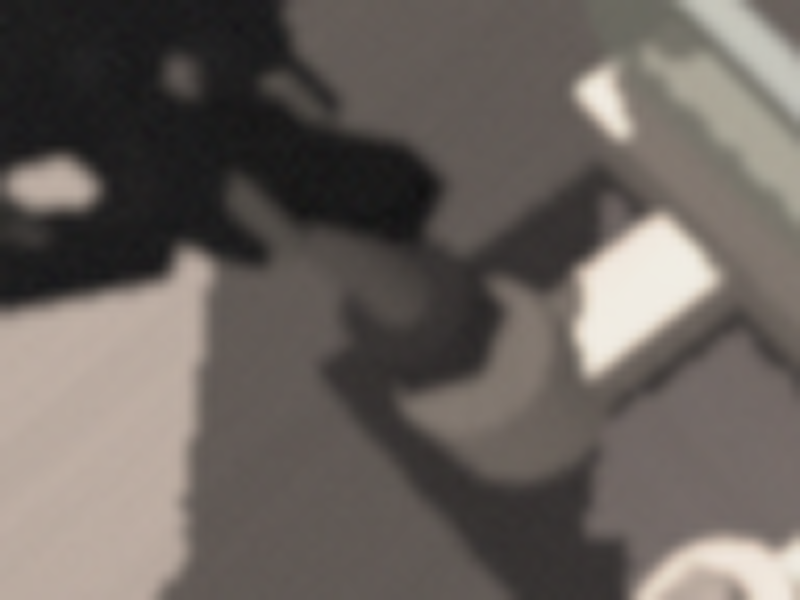

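The crop shows the socket seated on the head over the boss, in line with it and with no gap visible at ≈(430,350). I'll check the coaxiality against the boss from the same camera.

```bash
cat > coax.py <<'E'
from fit import *
s=sense(); p=s["eef_pos"]; Q=q2R(s["ee_rot"]).as_matrix()
c=cam("scene"); c2=[cam("scene") for _ in range(4)]; Pm=np.median([c["P"]]+[k["P"] for k in c2],axis=0)
E3=np.column_stack([X0,Y0,a]); B=(Pm-MOUTH)@E3
w=(B[...,2]>-25)&(B[...,2]<-4)&(abs(np.hypot(B[...,0],B[...,1])-21)<5)&(B[...,1]<8); X=B[w]
r=least_squares(lambda q:np.hypot(X[:,0]-q[0],X[:,1]-q[1])-q[2],[0,0,21],loss="soft_l1"); r2=least_squares(lambda q:np.hypot(X[:,0]-q[0],X[:,1]-q[1])-21,[0,0],loss="soft_l1"); print("boss",len(X),r.x,r2.x,r2.cost)
w=(abs(B[...,2])<3)&(np.hypot(B[...,0],B[...,1])<18); print("disc h",np.median(B[w][:,2]))
L=(Pm-p)@Q; w=(L[...,2]>140)&(L[...,2]<156)&(np.hypot(L[...,0],L[...,1])<24); X=L[w]
n=np.array([[np.cos(t),np.sin(t)] for t in np.radians(60*np.arange(6))])
g=lambda q:((X[:,:2]-q)@n.T).max(1)-15.5
r=least_squares(g,[0,0],loss="soft_l1"); o=Q[:,:2]@r.x; print("socket",len(X),"tool",r.x,r.cost,"in hole axes",o@X0,o@Y0)
d=(p-MOUTH)-((p-MOUTH)@a)*a; print("tool axis off mouth in hole axes",d@X0,d@Y0)
E
python3 coax.py
```

```text
boss 68 [-0.5826393   1.40462857 20.29205885] [-1.28396073  1.74050328] 4.4197934793028555
disc h -0.5685973346259415
socket 76 tool [-1.30472825 -1.16122565] 8.029299725473999 in hole axes -1.7093133217271352 0.3591762598799092
tool axis off mouth in hole axes 0.26315026537999875 -0.05788130364200135
```

Emit:
{"api": "step_arm", "payload": {
  "plan": [
    {"offset":[0.02,-0.035,0],"rot":[0,0,0],"gripper":1.0},
    {"offset":[0.04,-0.07,0],"rot":[0,0,0],"gripper":1.0},
    {"offset":[0.04,-0.07,0],"rot":[0,0,0],"gripper":1.0},
    {"offset":[0.04,-0.07,0],"rot":[0,0,0],"gripper":1.0}
  ]
}}

```text
time_s: 11.4
eef_pos: [463.0, -226.3, 218.0]
ee_rot: [-0.082, 0.977, 0.196, 0.027]
force: [0.1, -1.2, 4.9]
grip_width: 0.19
grip_force: 80.4
```

```bash
python3 coax.py
python3 - <<'E'
from fit import *
s=sense(); Q=q2R(s["ee_rot"]).as_matrix(); f=s["force"]; print(f@X0,f@Y0,f@a,Q.T@s["wrist_torque"],s["eef_pos"])
E
```

```text
boss 63 [-0.77407138  1.64952911 20.53823399] [-1.23013071  1.87174839] 5.241470067559819
disc h -0.5171483921427344
socket 72 tool [-1.4240044  -1.06689437] 9.751770534854629 in hole axes -1.7659106847071468 0.21819966169418487
tool axis off mouth in hole axes 0.29243620115799235 0.448379338100836
0.35672737007890215 -0.05443916869429639 4.886929307419756 [-0.06602448  0.36427595 -0.03371978] [ 462.99678929 -226.36898174  217.9530097 ]
```

Emit:
{"api": "step_arm", "payload": {
  "plan": [
    {"offset":[0.01,-0.02,0],"rot":[0,0,3],"gripper":1.0},
    {"offset":[0.01,-0.02,0],"rot":[0,0,6],"gripper":1.0},
    {"offset":[0.01,-0.02,0.01],"rot":[0,0,9],"gripper":1.0},
    {"offset":[0.01,-0.02,0.01],"rot":[0,0,12],"gripper":1.0},
    {"offset":[0.01,-0.02,0.01],"rot":[0,0,12],"gripper":1.0}
  ]
}}

```text
time_s: 12.15
eef_pos: [463.1, -226.1, 217.9]
ee_rot: [-0.084, 0.992, 0.092, 0.018]
force: [1.4, -1.3, 6.5]
grip_width: 0.198
grip_force: 80.5
```

```bash
cat > st.py <<'E'
from fit import *
s=sense(); Q=q2R(s["ee_rot"]).as_matrix(); f=s["force"]; print("f hole",f@X0,f@Y0,f@a,"tq tool",Q.T@s["wrist_torque"],s["eef_pos"],"yaw",np.degrees(np.arctan2(Q[1,0],Q[0,0])),"axis",np.degrees(np.arccos(-Q[:,2]@a)))
d=(s["eef_pos"]-MOUTH); print("off",d@X0,d@Y0,d@a-175.6)
E
python3 st.py
```

```text
f hole 1.5281815848104112 -0.017884608123222977 6.614293631898795 tq tool [-0.00943382  0.40321814  0.00358255] [ 463.08117896 -226.13007341  217.93291258] yaw 10.405513284505163 axis 0.09212787461071921
off 0.35333857759441145 0.6691472283006945 -0.11730720782031767
```

Emit:
{"api": "step_arm", "payload": {
  "plan": [
    {"offset":[0,0,0],"rot":[0,0,3],"gripper":1.0},
    {"offset":[0,0,0],"rot":[0,0,6],"gripper":1.0},
    {"offset":[0,0,0.01],"rot":[0,0,9],"gripper":1.0},
    {"offset":[0,0,0.01],"rot":[0,0,12],"gripper":1.0},
    {"offset":[0,0,0.01],"rot":[0,0,12],"gripper":1.0}
  ]
}}

```text
time_s: 12.65
eef_pos: [463.1, -226.2, 217.8]
ee_rot: [-0.086, 0.996, -0.011, 0.01]
force: [2.5, -2.6, 5.6]
grip_width: 0.201
grip_force: 80.5
```

```bash
python3 st.py
```

```text
f hole 2.833680797822186 -1.2803406529234493 5.924177859053327 tq tool [-0.30878839  0.46461927 -0.04148333] [ 463.08479845 -226.19991242  217.7781708 ] yaw -1.3766179861424406 axis 0.1062722509475287
off 0.3655264550699849 0.5744602736155453 -0.2577402640126252
```

Emit:
{"api": "step_arm", "payload": {
  "plan": [
    {"offset":[0.03,0.02,0],"rot":[0,0,3],"gripper":1.0},
    {"offset":[0.03,0.02,0.01],"rot":[0,0,6],"gripper":1.0},
    {"offset":[0.03,0.02,0.01],"rot":[0,0,9],"gripper":1.0},
    {"offset":[0.03,0.02,0.02],"rot":[0,0,12],"gripper":1.0},
    {"offset":[0.03,0.02,0.02],"rot":[0,0,12],"gripper":1.0}
  ]
}}

```text
time_s: 13.15
eef_pos: [463.3, -226.4, 217.6]
ee_rot: [-0.086, 0.99, -0.115, 0.0]
force: [0.4, -3.3, 6.0]
grip_width: 0.197
grip_force: 80.6
```

```bash
python3 st.py
```

```text
f hole 0.7941452231504771 -2.110546211502276 6.449723861397748 tq tool [-0.26828902  0.29192311 -0.07371409] [ 463.28796144 -226.39922633  217.56683118] yaw -13.172496440340389 axis 0.11823003565658328
off 0.5916766371610201 0.3675939002896486 -0.4358640131581808
```

Emit:
{"api": "step_arm", "payload": {
  "plan": [
    {"offset":[0,0.02,0],"rot":[0,0,3],"gripper":1.0},
    {"offset":[0,0.02,0.01],"rot":[0,0,6],"gripper":1.0},
    {"offset":[0,0.02,0.01],"rot":[0,0,9],"gripper":1.0},
    {"offset":[0,0.02,0.02],"rot":[0,0,12],"gripper":1.0},
    {"offset":[0,0.02,0.02],"rot":[0,0,15],"gripper":1.0},
    {"offset":[0,0.02,0.02],"rot":[0,0,15],"gripper":1.0}
  ]
}}

```text
time_s: 13.75
eef_pos: [463.2, -226.6, 217.3]
ee_rot: [-0.085, 0.966, -0.243, -0.011]
force: [0.1, -2.0, 5.4]
grip_width: 0.196
grip_force: 80.6
```

```bash
python3 st.py; python3 coax.py
```

```text
f hole 0.36740008041144306 -0.981324939662131 5.6240997766585 tq tool [-0.22897941  0.28730505 -0.07286338] [ 463.16961981 -226.63846295  217.34836403] yaw -27.973775235833397 axis 0.13538042751778767
off 0.5036805015803174 0.08150236554310317 -0.6072557117171016
boss 62 [-0.70005971  1.58652056 20.48072811] [-1.21129331  1.8376984 ] 3.8578992922630735
disc h -0.6049103865991994
socket 71 tool [-2.13603207 -0.98961073] 6.966195529494141 in hole axes -1.6336738265425543 1.6950123014079341
tool axis off mouth in hole axes 0.5036805015803174 0.08150236554310392
```

Emit:
{"api": "step_arm", "payload": {
  "plan": [
    {"offset":[0,0,0],"rot":[0,0,3],"gripper":1.0},
    {"offset":[0,0.01,0.01],"rot":[0,0,6],"gripper":1.0},
    {"offset":[0,0.01,0.01],"rot":[0,0,9],"gripper":1.0},
    {"offset":[0,0.02,0.02],"rot":[0,0,12],"gripper":1.0},
    {"offset":[0,0.02,0.02],"rot":[0,0,15],"gripper":1.0},
    {"offset":[0,0.02,0.02],"rot":[0,0,15],"gripper":1.0}
  ]
}}

```text
time_s: 14.6
eef_pos: [463.0, -226.8, 217.1]
ee_rot: [-0.083, 0.926, -0.367, -0.022]
force: [-0.6, -2.5, 6.1]
grip_width: 0.197
grip_force: 80.7
```

```bash
python3 st.py
```

```text
f hole -0.2603850401872662 -1.4529854536969677 6.449671472296446 tq tool [-0.32938434  0.24736195 -0.0840739 ] [ 462.98928643 -226.80669992  217.1027727 ] yaw -42.85528851144592 axis 0.1462220358478745
off 0.3454252103159136 -0.14742400505579695 -0.8162697898733029
```

Emit:
{"api": "step_arm", "payload": {
  "plan": [
    {"offset":[0,0,0],"rot":[0,0,3],"gripper":1.0},
    {"offset":[0,0,0.01],"rot":[0,0,6],"gripper":1.0},
    {"offset":[0,0,0.01],"rot":[0,0,9],"gripper":1.0},
    {"offset":[0,0,0.02],"rot":[0,0,12],"gripper":1.0},
    {"offset":[0,0,0.02],"rot":[0,0,14],"gripper":1.0},
    {"offset":[0,0,0.02],"rot":[0,0,14],"gripper":1.0},
    {"offset":[0,0,0.02],"rot":[0,0,14],"gripper":1.0}
  ]
}}

```text
time_s: 15.3
eef_pos: [462.8, -226.9, 216.9]
ee_rot: [-0.08, 0.875, -0.477, -0.032]
force: [-1.2, -3.6, 7.0]
grip_width: 0.196
grip_force: 80.7
```

```bash
python3 st.py; python3 coax.py
```

```text
f hole -0.7222661312293212 -2.4424593142407263 7.5278305252052276 tq tool [-0.46650117  0.26727745  0.00847264] [ 462.84851049 -226.85867648  216.91814366] yaw -56.75945391430883 axis 0.1687660690700918
off 0.21211702343718153 -0.24734594982207214 -0.9861280935479328
boss 67 [-0.84450977  1.53057016 20.52671084] [-1.31339525  1.74815584] 4.217501877037639
disc h -0.5143862038551734
socket 82 tool [-2.38521338 -0.68688462] 8.597486752377504 in hole axes -1.0024073862194374 2.270730441580187
tool axis off mouth in hole axes 0.21211702343718164 -0.24734594982207592
```

Emit:
{"api": "step_arm", "payload": {
  "plan": [
    {"offset":[0.02,0.03,-0.02],"rot":[0,0,-1],"gripper":1.0},
    {"offset":[0.02,0.03,-0.05],"rot":[0,0,-3],"gripper":1.0},
    {"offset":[0.02,0.03,-0.1],"rot":[0,0,-3],"gripper":1.0},
    {"offset":[0.02,0.03,-0.1],"rot":[0,0,-3],"gripper":1.0}
  ]
}}

```text
time_s: 15.95
eef_pos: [462.7, -226.8, 217.2]
ee_rot: [-0.081, 0.887, -0.454, -0.031]
force: [-0.3, -2.1, 1.5]
grip_width: 0.197
grip_force: 80.0
```

```bash
python3 st.py
```

```text
f hole -0.05333645855666178 -1.8208966391283674 1.8918907227193473 tq tool [-0.31442793  0.41790829  0.03291463] [ 462.72512768 -226.80012948  217.18504156] yaw -53.84711709666886 axis 0.12681792414487256
off 0.08246627847606418 -0.15873595150038852 -0.730737199058666
```

Emit:
{"api": "step_arm", "payload": {
  "plan": [
    {"offset":[0,0,-0.3],"rot":[0,0,0],"gripper":1.0},
    {"offset":[0,0,-0.6],"rot":[0,0,0],"gripper":1.0},
    {"offset":[0,0,-1],"rot":[0,0,0],"gripper":1.0},
    {"offset":[0,0,-1.4],"rot":[0,0,0],"gripper":1.0},
    {"offset":[0,0,-2],"rot":[0,0,0],"gripper":1.0},
    {"offset":[0,0,-3],"rot":[0,0,0],"gripper":1.0},
    {"offset":[0,0,-5],"rot":[0,0,0],"gripper":1.0},
    {"offset":[0,0,-8],"rot":[0,0,0],"gripper":1.0},
    {"offset":[0,0,-11.5],"rot":[0,0,0],"gripper":1.0},
    {"offset":[0,0,-11.5],"rot":[0,0,0],"gripper":1.0},
    {"offset":[0,0,-11.5],"rot":[0,0,0],"gripper":1.0}
  ]
}}

```text
time_s: 17.05
eef_pos: [460.5, -246.4, 331.1]
ee_rot: [-0.081, 0.887, -0.454, -0.03]
force: [-0.4, 0.3, -3.0]
grip_width: 0.196
grip_force: 79.4
```

```bash
cat > hexfit.py <<'E'
from fit import *
from scipy.optimize import minimize
def hexfit(c,S=8,n=50,Z=-.3,adv=0.):
    P=c["P"]; m=MOUTH; yaw=YAW; x,y=X0,Y0
    dd=P-m; h=dd@a; rr=np.linalg.norm(dd-h[...,None]*a,axis=-1)
    mk=((h>10)&(h<34)&(rr<20)).astype(np.uint8)
    if mk.sum()<50: print("few",mk.sum()); return
    v,u=np.nonzero(mk); v0,u0=max(v.min()-6,0),max(u.min()-6,0)
    big=cv2.resize(mk[v0:v0+n,u0:u0+n].astype(np.float32),None,fx=S,fy=S,interpolation=cv2.INTER_LINEAR)>.5
    def f(p):
        s=a+p[0]*x+p[1]*y; s/=np.linalg.norm(s); hx,hy=frame(s,yaw); th=p[2]+np.radians(30+60*np.arange(6)); dirs=np.cos(th)[:,None]*hx+np.sin(th)[:,None]*hy
        X=np.vstack([m+(p[3]-adv)*a+16*s+11.55*dirs,m+(p[3]-adv)*a+27*s+11.55*dirs]); q=(proj(c,X)-[u0,v0]+.5)*S-.5
        I=np.zeros(big.shape,np.uint8); cv2.fillConvexPoly(I,cv2.convexHull(np.round(q*16).astype(np.int32)),1,shift=4)
        return (I.astype(bool)^big).sum()/big.sum()
    b=min((minimize(f,[.0,.0,g,0],method="Nelder-Mead",options=dict(initial_simplex=np.array([.0,.0,g,0])+np.vstack([np.zeros(4),np.diag([.05,.05,.15,1])]))) for g in np.radians([0,10,20,30,40,50])),key=lambda r:r.fun)
    print("px",mk.sum(),"lean",np.degrees(b.x[:2]),"hex world",(np.degrees(b.x[2])+yaw)%60,"dz",b.x[3],b.fun)
E
python3 - <<'E'
from hexfit import *
import pickle
exec(open("st.py").read())
print(sense()["force"])
hexfit(pickle.load(open("w1.pkl","rb")))
hexfit(pickle.load(open("scene.pkl","rb")),S=12)
c=cam("scene"); hexfit(c,S=12)
c=cam("wrist"); hexfit(c,S=12)
go([531,181,332],down(-54));
E
```

```text
f hole -0.4791446947343173 -0.24221948409178745 -3.0080228789077963 tq tool [-0.10475347  0.11810718  0.05225989] [ 460.51015512 -246.43971221  331.06544937] yaw -53.839346172848124 axis 0.06684753017816439
off 0.3016119041345855 0.15375531685994384 114.8513588202716
[-0.44057113  0.34061424 -3.00438522]
px 1151 lean [ 5.10122256 -0.61726005] hex world 23.282326262542824 dz -1.2192911786772476 0.02338285528384753
px 104 lean [0.22184954 3.30887933] hex world 22.942165498022817 dz -1.1486491946379365 0.07037533512064344
px 108 lean [-2.21307504  5.44050499] hex world 8.837176557411533 dz -0.6120919807538907 0.07137325761486835
px 206 lean [ 6.1944001  -6.99173415] hex world 35.8594035146978 dz -0.6718411072812687 0.42539178600378275
offset [-30.08 -30.26   7.32] rot [-6.7  7.5 -0.3] | 43.288454943924854 10.063193206606115
```

Run:
```python
from fit import *
go([531,181,332],down(17.2));
```

```text
offset [-30.08 -30.26   7.32] rot [-10.5   2.3 -71.3] | 43.288454943924854 72.08060832338191
```

Emit:
{"api": "step_arm", "payload": {
  "plan": [
    {"offset":[-3,-3,0.7],"rot":[-1,0.2,-7.1],"gripper":1.0},
    {"offset":[-6,-6,1.4],"rot":[-2.1,0.4,-14.2],"gripper":1.0},
    {"offset":[-9,-9,2.1],"rot":[-3.1,0.7,-21.4],"gripper":1.0},
    {"offset":[-12,-12.1,2.9],"rot":[-4.2,0.9,-28.5],"gripper":1.0},
    {"offset":[-15,-15.1,3.6],"rot":[-5.2,1.1,-35.6],"gripper":1.0},
    {"offset":[-18,-18.1,4.4],"rot":[-6.3,1.4,-42.8],"gripper":1.0},
    {"offset":[-21,-21.2,5.1],"rot":[-7.3,1.6,-49.9],"gripper":1.0},
    {"offset":[-24,-24.2,5.8],"rot":[-8.4,1.8,-57],"gripper":1.0},
    {"offset":[-27,-27.2,6.6],"rot":[-9.4,2.1,-64.2],"gripper":1.0},
    {"offset":[-30.08,-30.26,7.32],"rot":[-10.5,2.3,-71.3],"gripper":1.0},
    {"offset":[-30.08,-30.26,7.32],"rot":[-10.5,2.3,-71.3],"gripper":1.0},
    {"offset":[-30.08,-30.26,7.32],"rot":[-10.5,2.3,-71.3],"gripper":1.0}
  ]
}}

```text
time_s: 18.35
eef_pos: [530.8, 181.5, 331.1]
ee_rot: [0.001, 0.989, 0.15, -0.001]
force: [-0.9, 0.1, -1.9]
grip_width: 0.2
grip_force: 79.5
```

Emit:
{"api": "step_arm", "payload": {
  "plan": [
    {"offset":[0,0,0],"rot":[0,0,0],"gripper":1.0},
    {"offset":[0,0,0],"rot":[0,0,0],"gripper":1.0},
    {"offset":[0,0,0],"rot":[0,0,0],"gripper":1.0}
  ]
}}

```text
time_s: 18.65
eef_pos: [531.4, 179.8, 332.4]
ee_rot: [0.001, 0.989, 0.149, 0.0]
force: [1.0, -0.5, -1.7]
grip_width: 0.194
grip_force: 79.5
```

Run:
```python
from fit import *
s=sense();print(s["eef_pos"],abs(s["dq"]).max())
go([531,181,190],down(17.2)); go([531,181,165],down(17.2))
c=cam("scene"); L=(c["P"]-s["eef_pos"])@q2R(s["ee_rot"]).as_matrix()
w=(L[...,2]>138)&(L[...,2]<156)&(np.hypot(L[...,0],L[...,1])<24); X=L[w]
n=np.array([[np.cos(t),np.sin(t)] for t in np.radians(60*np.arange(6))]); r=least_squares(lambda q:((X[:,:2]-q)@n.T).max(1)-15.5,[0,0],loss="soft_l1"); print("socket",len(X),r.x)
for lo in (70,85,100,112,122): 
    w=(L[...,2]>lo)&(L[...,2]<lo+10)&(np.hypot(L[...,0],L[...,1])<12); print(lo,w.sum(),L[w].mean(0) if w.any() else 0)
```

```text
[531.36788209 179.78153482 332.44314621] 0.005000391502510597
offset [-1.000e-02 -1.500e-01  1.424e+01] rot [ 0.1 -0.  -0.1] | 14.244883255257403 0.1271244483142016
offset [-1.000e-02 -1.600e-01  1.674e+01] rot [ 0.1 -0.  -0.1] | 16.74479835825916 0.1271244483142016
socket 130 [-2.13398053 -1.24214362]
70 0 0
85 25 [ 0.25624672  3.70940516 89.85927407]
100 24 [ -0.42109797   3.93288229 105.42936052]
112 28 [ -1.21210206   3.84355497 116.92514482]
122 27 [ -0.64056063   4.08459945 127.46212623]
```

Emit:
{"api": "step_arm", "payload": {
  "plan": [
    {"offset":[0,-0.15,3],"rot":[0,0,0],"gripper":1.0},
    {"offset":[0,-0.15,6.5],"rot":[0,0,0],"gripper":1.0},
    {"offset":[0,-0.15,10],"rot":[0,0,0],"gripper":1.0},
    {"offset":[0,-0.15,12],"rot":[0,0,0],"gripper":1.0},
    {"offset":[0,-0.15,13.5],"rot":[0,0,0],"gripper":1.0},
    {"offset":[0,-0.15,14.8],"rot":[0,0,0],"gripper":1.0},
    {"offset":[0,-0.15,15.8],"rot":[0,0,0],"gripper":1.0},
    {"offset":[0,-0.15,16.3],"rot":[0,0,0],"gripper":1.0},
    {"offset":[0,-0.15,16.6],"rot":[0,0,0],"gripper":1.0},
    {"offset":[0,-0.15,16.6],"rot":[0,0,0],"gripper":1.0},
    {"offset":[0,-0.15,16.6],"rot":[0,0,0],"gripper":1.0}
  ]
}}

```text
time_s: 19.8
eef_pos: [531.2, 181.9, 167.0]
ee_rot: [0.001, 0.989, 0.15, 0.001]
force: [-0.6, -0.2, -2.2]
grip_width: 0.197
grip_force: 79.5
```

Emit:
{"api": "step_arm", "payload": {
  "plan": [
    {"offset":[0,0.08,0.1],"rot":[0,0,0],"gripper":1.0},
    {"offset":[0,0.08,0.18],"rot":[0,0,0],"gripper":1.0},
    {"offset":[0,0.08,0.18],"rot":[0,0,0],"gripper":1.0},
    {"offset":[0,0.08,0.18],"rot":[0,0,0],"gripper":1.0}
  ]
}}

```text
time_s: 20.2
eef_pos: [531.3, 181.1, 164.7]
ee_rot: [0.001, 0.989, 0.15, 0.0]
force: [0.7, 0.3, -2.2]
grip_width: 0.196
grip_force: 79.6
```

Emit:
{"api": "step_arm", "payload": {
  "plan": [
    {"offset":[0,0,0.05],"rot":[0,0,0],"gripper":1.0},
    {"offset":[0,0,0.1],"rot":[0,0,0],"gripper":1.0},
    {"offset":[0,0,0.1],"rot":[0,0,0],"gripper":1.0},
    {"offset":[0,0,0.1],"rot":[0,0,0],"gripper":1.0}
  ]
}}

```text
time_s: 20.6
eef_pos: [531.5, 181.2, 164.6]
ee_rot: [0.001, 0.989, 0.15, 0.001]
force: [-0.9, -0.8, 6.7]
grip_width: 0.197
grip_force: 80.8
```

Emit:
{"api": "step_arm", "payload": {
  "plan": [
    {"offset":[0,0,-0.05],"rot":[0,0,0],"gripper":1.0},
    {"offset":[0,0,-0.05],"rot":[0,0,0],"gripper":2.5},
    {"offset":[0,0,-0.05],"rot":[0,0,0],"gripper":4},
    {"offset":[0,0,-0.05],"rot":[0,0,0],"gripper":6},
    {"offset":[0,0,-0.05],"rot":[0,0,0],"gripper":8.5},
    {"offset":[0,0,-0.05],"rot":[0,0,0],"gripper":8.5},
    {"offset":[0,0,-0.05],"rot":[0,0,0],"gripper":8.5},
    {"offset":[0,0,-0.05],"rot":[0,0,0],"gripper":8.5},
    {"offset":[0,0,-2],"rot":[0,0,0],"gripper":8.5},
    {"offset":[0,0,-5],"rot":[0,0,0],"gripper":8.5},
    {"offset":[-1.6,0,-9],"rot":[0,0,0],"gripper":8.5},
    {"offset":[-1.6,0,-9],"rot":[0,0,0],"gripper":8.5}
  ]
}}

```text
time_s: 21.8
eef_pos: [516.3, 176.6, 258.6]
ee_rot: [0.001, 0.989, 0.15, 0.005]
force: [-0.0, -0.2, -0.1]
grip_width: 0.996
grip_force: 0.0
```

Run:
```python
from fit import *
s=sense();print(s["eef_pos"],s["force"])
c=cam("wrist"); P=c["P"]
w=(P[...,2]>110)&(P[...,2]<130)&(np.hypot(P[...,0]-530,P[...,1]-180)<70); X=P[w]
print("bar",len(X),np.median(X[:,2]),cv2.minAreaRect(X[:,:2].astype(np.float32)))
A=np.c_[X[:,:2],np.ones(len(X))]; print("top slope deg",np.degrees(np.linalg.lstsq(A,X[:,2],rcond=None)[0][:2]))
go([440,-205,262],down(18.7)); go([440,-205,169],down(18.7))
```

```text
[516.33183505 176.61086818 258.5801699 ] [-0.01003273 -0.1839074  -0.14409286]
bar 2818 119.6922370341409 ((531.5325927734375, 180.1814727783203), (84.93030548095703, 18.002748489379883), 17.348798751831055)
top slope deg [-0.18467058 -0.10237024]
offset [-18.57  34.19  -0.61] rot [ 0.2 -0.3 -1.5] | 38.91254667905109 1.511223633014762
offset [-18.62  34.17   8.69] rot [ 0.2 -0.3 -1.5] | 39.86796954629719 1.511223633014762
```

The driver is back upright at its starting spot. I'll now check the screw from the same viewpoint as before.

Emit:
{"api": "step_arm", "payload": {
  "plan": [
    {"offset":[-4.6,8.5,-0.3],"rot":[0,0,-1.5],"gripper":8.5},
    {"offset":[-9.3,17,-0.6],"rot":[0,0,-1.5],"gripper":8.5},
    {"offset":[-14,25.6,-0.6],"rot":[0,0,-1.5],"gripper":8.5},
    {"offset":[-18.6,34.2,-0.6],"rot":[0.2,-0.3,-1.5],"gripper":8.5},
    {"offset":[-18.6,34.2,-0.6],"rot":[0.2,-0.3,-1.5],"gripper":8.5},
    {"offset":[-18.6,34.2,-0.6],"rot":[0.2,-0.3,-1.5],"gripper":8.5},
    {"offset":[-18.6,34.2,-0.6],"rot":[0.2,-0.3,-1.5],"gripper":8.5},
    {"offset":[-18.6,34.2,-0.6],"rot":[0.2,-0.3,-1.5],"gripper":8.5},
    {"offset":[-18.6,34.2,4],"rot":[0.2,-0.3,-1.5],"gripper":8.5},
    {"offset":[-18.6,34.2,8.6],"rot":[0.2,-0.3,-1.5],"gripper":8.5},
    {"offset":[-18.6,34.2,8.6],"rot":[0.2,-0.3,-1.5],"gripper":8.5},
    {"offset":[-18.6,34.2,8.6],"rot":[0.2,-0.3,-1.5],"gripper":8.5}
  ]
}}

```text
time_s: 23.05
eef_pos: [439.8, -205.4, 168.5]
ee_rot: [-0.001, 0.987, 0.163, -0.003]
force: [0.6, 0.3, 1.0]
grip_width: 0.998
grip_force: 0.0
```

Run:
```python
from hexfit import *
import pickle
s=sense(); print(s["eef_pos"],abs(s["dq"]).max())
c=cam("wrist"); pickle.dump(c,open("w9.pkl","wb")); hexfit(c); hexfit(c,adv=.8)
u,v=proj(c,[463,-198,74]).astype(int); i=c["color"][v-75:v+75,u-100:u+100]; print(u-100,v-75)
save("pics/w9.png",cv2.resize(i,None,fx=4,fy=4,interpolation=cv2.INTER_CUBIC))
```

```text
[ 439.75378475 -205.37903241  168.4973605 ] 0.0426403760115175
px 1163 lean [0.78478135 1.61096214] hex world 11.356007344173584 dz -1.5470162219212766 0.022475832438238454
px 1163 lean [0.45094429 1.18297675] hex world 11.11345599299242 dz -1.230131683377118 0.02259667024704619
150 114
```

View pics/w9.png

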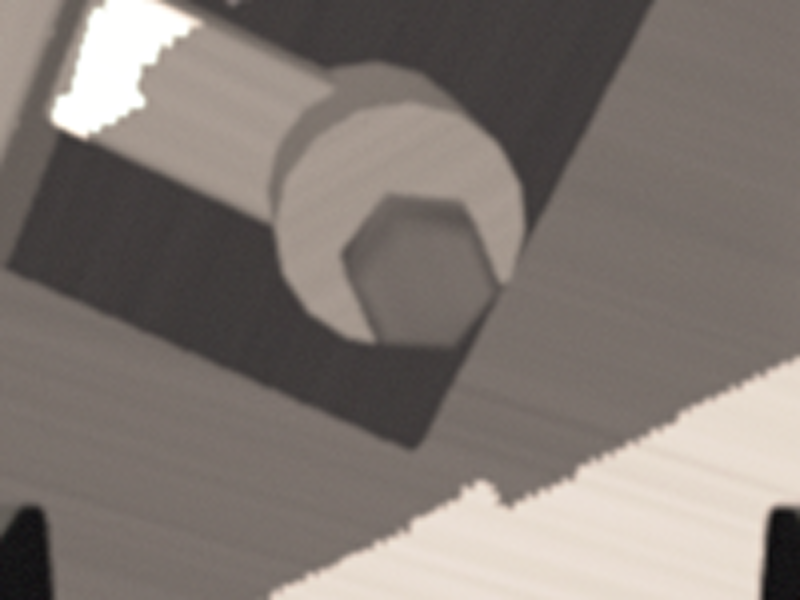

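The head at (420,272) now stands centred on its hole with a lean of about 1.5°. The flats have moved from 23° to 11°, which with 80° of driver turn and no slip means about 72° of screwing in. Handing in.

```bash
python3 -c "
from rig import *
print(finish_job())"
```

```text
the job is handed in; nothing more can be done
None
```

I handed the job in, but the hand-in returned no verdict. My last check showed the screw turned in about 72° and leaning about 1.5° from the hole axis, and the driver back upright in its cup and released. No force passed about 10 N, at about 23 s of robot time, and I kept clear of the cakes and the tag.

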